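# Meter three brass blanks from a tipping bin

## Robot

A 7-joint arm with a two-finger parallel gripper is mounted at the origin on a cart in front of the work surface, level with it; the furniture and walls round the work are solid. World frame = base frame: x ahead of the robot, y to its left, z up, the work surface at z = 0. Lengths are in m, angles in rad, forces in N, time in s.
With the tool pointing down it reaches from about 0.425 to 0.925 m from the base axis. Payload 6.8 kg.
Tool frame: the origin (TCP) lies at the very end of the fingers, on their centre line; the grasp point (between the pads) lies 19 mm behind it (env.hold_point_z is the distance from the TCP to the grasp point, in m); y points along the fingers, x is the direction in which the jaws open and shut, and the axes are right-handed (so a half turn about y gives the same grasp; the last joint's range is limited). The gripper opens to 85 mm and grips with 20 to 120 N. Pads are 22 mm wide; open, the fingers measure 114 mm over their backs; the gripper's body (76 mm by 85 mm) begins 54 mm behind the grasp point. The pads swing forward as they close: fully open they stand 13 mm farther back than shut.
Start: joints at [-1.417, 0.477, 0.022, 1.555, -0.011, 1.109, -0.083], TCP at [0.175, 0.652, 0.231] pointing down, gripper open.
Joint ranges: [-2.96, 2.96], [-0.34, 2.1], [-1.41, 1.46], [0.24, 2.44], [-1.37, 4.51], [0.17, 1.92], [-2.96, 2.96]. Speed limits (rad/s): [2.39, 2.39, 3.14, 3.14, 3.14, 3.14, 3.14].

## Interface

Orientations are given as a unit quaternion [x, y, z, w].
In Python, from cell import env gives the robot as it stands. The module is installed in compiled form; this text tells all that it offers.
- The arm moves only by the tool play_rows, never from a script. Its argument "targets" is one flat list of numbers, 6 for each row, row after row: the shift along the tool's x, y, z in mm, then the turn, a rotation vector about the tool's x, y, z in degrees. A call has exactly 5 rows; each row shifts and turns the commanded pose from where the row before left it, along the tool's axes as they then stand; what a row does not reach is not made up. A row lasts 1/12 s, in which the tool goes at most 41.7 mm and 7.16 degrees, less where a joint would pass 70% of its speed; a pose out of reach is approached as far as the arm can. A call with a gripper value outside its range is refused whole. "claw" is the opening in per cent of the stroke, from 0 (shut) to 100 (fully open), set as the call begins (left out, the last holds). The fingers move at their own pace and stop on an object; "grip_force" is the grip in N (left out, the last holds). Time passes only in rows, so rows that do not move let the fingers close, or fill a call up. It gives the time, the measured TCP pose, the force and the opening at its end, in the units of the state.
- env.sense(): the state, without advancing time (a new reading comes with each control period).
- env.get_image(name): name is "scene" or "side" or "wrist"; returns the picture (480x640x3 uint8, red, green, blue); there is no depth.
- env.camera_info(name): a dict with "fx", "fy", "cx", "cy" (pixels), "eye" and "orientation" of the camera in the world; the wrist camera has in their place "tool_from_camera" (4x4, takes a point from camera to tool coordinates, whose origin is the TCP and whose axes are the tool frame's). Camera axes: x right, y up, looking along -z (the intrinsics and any distortion apply to the point x, -y, -z); pixel columns grow to the right and rows downward; lengths in m; the calibration is good to about 2 mm. A picture is of the moment at which its call begins: read the wrist's pose just before it. camera_info takes no time and is no camera call.
- env.job_done(): hands the job in, once; it reports no verdict.
The state is a dict: "t": time; "qpos": joint angles; "dq": joint speeds; "effort": joint torques, N m; "ee_pos": TCP position; "orientation": TCP orientation; "wrist_force": force on the tool from outside, world axes, zero at the start; "ft_torque": the same for the moment, N m; "width": opening from 0.0 (shut) to 1.0 (fully open).
Only numpy, scipy, OpenCV 4.12 (cv2) and the standard library are available. Lean on these libraries where they do the work, as an engineer would, in place of code of your own. Each camera call takes 0.05 s, during which the arm holds its last target. There are 200 camera calls.

## Task

Set the white catch tray on the worktop under the mouth of the tipping bin, its blue grip pointing away from the bin. Then raise the bin's black handle slowly until the brass blanks begin to slide, and hold or ease the tilt so that exactly three of the six drop into the tray, without the fingers touching any blank. Lower the bin fully level again with the other three still in it, and do not disturb the tally counter, the pot or the black valve.

Things in the scene. Friction and masses are not known exactly. Their poses are not given: they have to be found in the camera images.
- catch_spot (a point): Point on the worktop beyond the mouth of the tipping bin: the middle of the catch tray goes here (3 cm off is fine). Fixed to the bin's stand; +y is the horizontal direction in which the bin pours, z up. The bin's lip is 36 mm behind this spot (towards -y) and, with the bin level, 70 mm high.
- stand: Fixed stand of the tipping bin: dark steel base plate 80 x 150 mm with two upright grey cheeks that carry the hinge. Origin on the worktop under the hinge axis; y is the direction in which the bin pours, z up. Nothing of the stand reaches beyond y = +8 mm, so the tray fits from there on. The corner of the blue-green controller box juts out between the tray and the bin: carry the tray round it, on the robot's side.
- bin_hinge (a point): Middle of the tipping bin's hinge axis (along x), 70 mm above the worktop; its axes turn with the bin, y towards the mouth. The bin is a green open trough 29 mm wide with a steel floor; mouth at y = +30 mm, rear wall at -112 mm, wall tops at z = 22 mm. A blank whose y is over 32 mm has left the bin.
- bin_handle (a point): Centre of the bin's black round handle bar: 10 mm diameter, level, 80 mm long along x, held by a rod at each end; 165 mm behind and 34 mm above the hinge in the bin's axes, about 50 mm behind the rear wall. Pinch it from above; it may turn between the fingers as it follows its arc. Axes as bin_hinge.
- bin (a joint): Tilt of the bin, rad: 0 = level on its rest, up to 0.75 with handle raised, mouth down. Stiff hinge: stays where left, about 5 N at the handle moves it up, less down. The floor is humped, so the blanks slide off one by one, about 0.07 rad apart: the first at 0.15 to 0.32, the third at 0.29 to 0.5, depending on the varying friction.
- tray_center (a point): Centre of the inner floor of the loose white open catch tray, 60 x 100 mm outside, 22 mm high, walls and floor 3 mm (point is 3 mm above its underside), 0.18 kg. y runs along the long side towards its blue finger grip, z up. Its other end goes under the mouth, so its y should point the way the bin pours.
- tray_grip (a point): Grip point of the tray's blue finger grip: an upright block 14 mm thick (along the tray's x), 30 mm long (along y), top 38 mm above the tray's underside. The point is 26 mm above the underside and 64.5 mm from the tray's centre along +y. Axes as tray_center.
- blank1_center (a point): Centre of the first (nearest the mouth) of six alike brass blanks lying one behind the other in the bin: flat round disc, 20 mm diameter, 10 mm high, 26 g, loose.
- blank2_center (a point): Centre of the second of six alike brass blanks lying one behind the other in the bin: flat round disc, 20 mm diameter, 10 mm high, 26 g, loose.
- blank3_center (a point): Centre of the third of six alike brass blanks lying one behind the other in the bin: flat round disc, 20 mm diameter, 10 mm high, 26 g, loose.
- blank4_center (a point): Centre of the fourth of six alike brass blanks lying one behind the other in the bin: flat round disc, 20 mm diameter, 10 mm high, 26 g, loose.
- blank5_center (a point): Centre of the fifth of six alike brass blanks lying one behind the other in the bin: flat round disc, 20 mm diameter, 10 mm high, 26 g, loose.
- blank6_center (a point): Centre of the sixth (at the back) of six alike brass blanks lying one behind the other in the bin: flat round disc, 20 mm diameter, 10 mm high, 26 g, loose.
- tally_center (a point): Grey-white hand tally counter with a dark window, 43 x 52 x 20 mm, lying loose near the bin; bystander. Point 10 mm above its underside.
- pot_center (a point): Small round wood-coloured parts pot with a dark lid, 42 mm diameter, 20 mm high, loose; bystander. Point 10 mm above its underside.
- valve_center (a point): Small black waisted knob-shaped pickup valve, 26 mm diameter, 32 mm high, standing loose; bystander. Point 10 mm above its underside.

How it is judged:
By the outcome, as a careful person would: the job done as asked, in the order asked, and still so for the second after the job is handed in, with the robot touching nothing.
It also fails if it takes over 72 s, if anything falls off the work surface, if the arm or the gripper's body presses on something with over 40 N, if the wrist force passes 120 N, or if a joint passes its speed limit or range.

## Working session

There is one attempt and no reset: what is moved stays moved. The work goes in short steps, Python scripts to look and compute and a tool call to move; the robot and the scene stay as the last step left them, time stands still between calls to the robot, and variables do not carry over. Pictures are saved under pics/ and viewed, about 8 in all and at most 12, crops included, and the job is handed in when it is done.

Besides the shell and the picture viewer there is one more tool, called after ">>>" by a JSON object that holds its "fn" and its "kwargs", one argument or row to a line. play_rows: Moves the arm, as the interface text tells. Its arguments: {"type":"object","properties":{"targets":{"type":"array"},"claw":{"type":"number"},"grip_force":{"type":"number"}},"required":["targets"]}

```bash
mkdir -p pics; python3 - <<'E'
from cell import env
import cv2
for n in ["scene","side"]:
    im=env.get_image(n); cv2.imwrite(f"pics/{n}0.png",im[:,:,::-1])
    print(n,env.camera_info(n))
s=env.sense(); print(s); cv2.imwrite("pics/wrist0.png",env.get_image("wrist")[:,:,::-1]); print(env.camera_info("wrist"), env.hold_point_z)
E
```

```text
scene {'fx': 525.0627234875569, 'fy': 525.0627234875569, 'cx': 317.80606784532637, 'cy': 240.3539501251736, 'eye': array([ 0.19971614, -0.86506779,  0.79980497]), 'orientation': array([ 0.3912095 , -0.09187885, -0.18429607,  0.8969662 ])}
side {'fx': 453.58030067961766, 'fy': 453.58030067961766, 'cx': 311.50949183958136, 'cy': 229.77151675480613, 'eye': array([0.57258851, 0.57235363, 0.72261844]), 'orientation': array([0.00688914, 0.41464596, 0.90995149, 0.00309167])}
{'t': 0.1, 'qpos': array([-1.41710633,  0.47771317,  0.02230727,  1.55630124, -0.01150047,
        1.10927504, -0.08313452]), 'dq': array([ 1.60166862e-03, -6.56854587e-05,  1.32413539e-03, -1.41069814e-03,
        3.09906416e-04, -1.06667208e-04, -1.28338245e-03]), 'effort': array([ 3.90287867e-03, -5.97759318e+01,  1.61313716e+00, -2.81953597e+01,
        1.27716508e-02,  5.08256911e-03, -2.29933917e-06]), 'ee_pos': array([0.17455341, 0.6515219 , 0.23044677]), 'orientation': array([ 0.56134377,  0.43004806, -0.43088529, -0.56061546]), 'wrist_force': array([0.17810873, 0.45687533, 0.23166632]), 'ft_torque': array([ 0.01169582, -0.02734681,  0.00580615]), 'width': 0.9972271850481206}
{'fx': 409.8782370255542, 'fy': 409.8782370255542, 'cx': 324.34609854145276, 'cy': 251.51984556245785, 'tool_from_camera': array([[ 9.99998545e-01,  9.26081963e-04, -1.43248909e-03,
         4.29157176e-04],
       [-1.63924002e-03,  2.89483478e-01, -9.57181607e-01,
        -1.42697952e-01],
       [-4.71746696e-04,  9.57182563e-01,  2.89484575e-01,
         7.43144518e-02],
       [ 0.00000000e+00,  0.00000000e+00,  0.00000000e+00,
         1.00000000e+00]])} 0.0187
```

View pics/scene0.png

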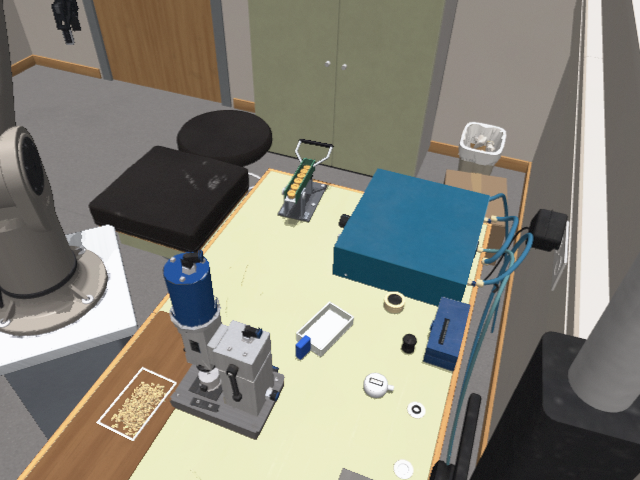

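View pics/side0.png

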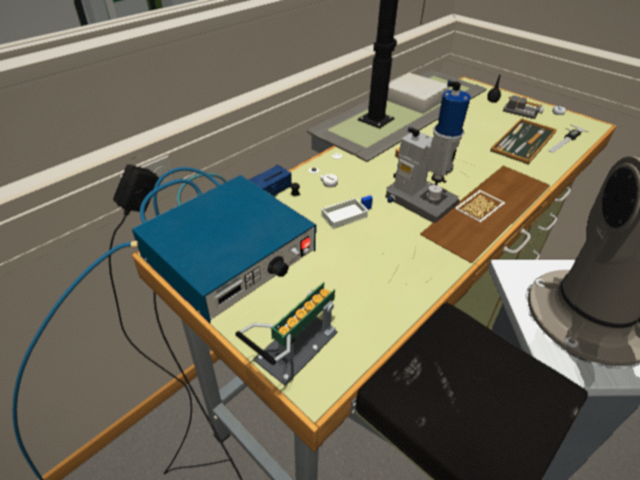

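The scene view shows the bin at about (300,190), the tray at (325,330) with its grip at (303,347), the pot at (395,301) and the valve at (409,343). The side view shows the bin at (305,315) and the tray at (345,214). Next I'll enlarge both.

```bash
python3 - <<'E'
import cv2,numpy as np
a=cv2.imread("pics/scene0.png");b=cv2.imread("pics/side0.png")
def c(im,x,y,w,h,W,H):return cv2.resize(im[y:y+h,x:x+w],(W,H),interpolation=cv2.INTER_CUBIC)
m=np.zeros((600,800,3),np.uint8)
m[:300,:400]=c(a,270,135,80,60+15-15,400,300)   # 5x
m[300:,:400]=c(a,280,295,80,60,400,300)
m[:300,400:]=c(b,230,280,120,90,400,300)  #3.33
m[300:,400:]=c(b,310,185,80,60,400,300)
m[:300,:400]=c(a,265,135,100,75,400,300) #4x
m2=cv2.resize(a[130:230,265:365],(600,600),interpolation=cv2.INTER_CUBIC)
cv2.imwrite("pics/m.png",m)
E
```

```text
(no output)
```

View pics/m.png

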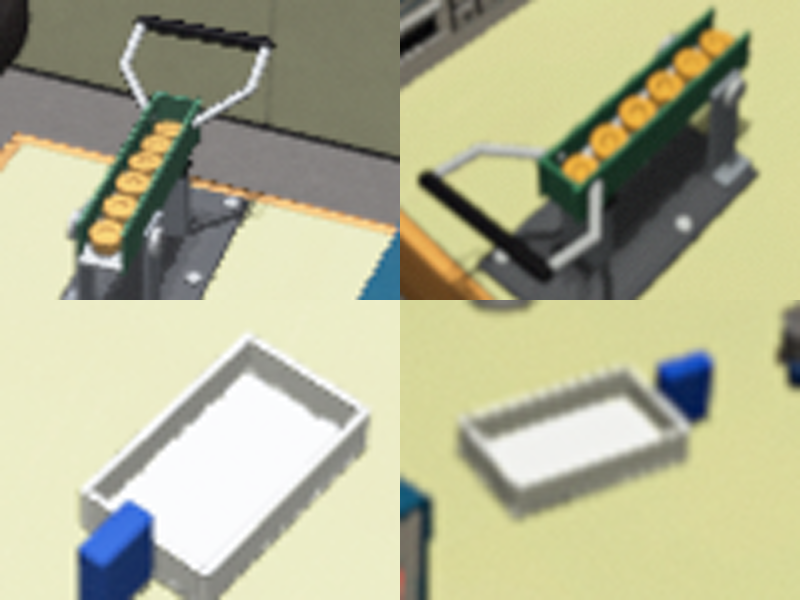

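```bash
cat > h.py <<'E'
import numpy as np
from scipy.spatial.transform import Rotation as R
from scipy.optimize import least_squares
from cell import env
I={n:env.camera_info(n) for n in("scene","side")}
def proj(n,P):
    c=I[n];q=R.from_quat(c["orientation"]).inv().apply(np.atleast_2d(P)-c["eye"])
    return np.c_[c["cx"]+c["fx"]*q[:,0]/-q[:,2],c["cy"]-c["fy"]*q[:,1]/-q[:,2]]
def fit(f,obs,x0):
    return least_squares(lambda x:np.concatenate([(proj(n,f(x,n))-o).ravel() for n,o in obs.items()]),x0)
def tri(a,b):
    return fit(lambda x,n:x[None],{"scene":np.array([a]),"side":np.array([b])},np.array([.5,.1,.05]))
E
python3 - <<'E'
from h import *
T=np.array([[-30,50],[30,50],[-30,-50],[30,-50]])/1000
# tray order: gripend small-x, gripend large-x, other small-x, other large-x (world)
obs={"scene":np.array([[296.4,333.4],[321,350.6],[330,302],[354,317]]),"side":np.array([[367.6,211.4],[355.6,198.6],[333.6,223],[322,209.4]])}
best=None
for sx in(1,-1):
  for y0 in np.arange(0,6.3,.7):
    def f(x,n):
        p=T*[sx,1];c,s=np.cos(x[2]),np.sin(x[2])
        return np.c_[p@np.array([[c,s],[-s,c]])+x[:2],np.full(4,.022)]
    r=fit(f,obs,[.5,0,y0])
    if best is None or r.cost<best.cost:best=r
x=best.x;print("tray",x,np.degrees(x[2]),best.cost);print(best.fun.round(1))
print("tray y dir",-np.sin(x[2]),np.cos(x[2]),"grip",x[:2]+.0645*np.array([-np.sin(x[2]),np.cos(x[2])]))
S=lambda u,v:(265+u/4,135+v/4);D=lambda u,v:(230+(u-400)/3.3333,280+v/3.3333)
for nm,a,b in[("hL",S(140,20),D(545,272)),("hR",S(270,44),D(425,180)),("b1",S(107,228),D(717,42)),("b2",S(124,205),D(692,62)),("b3",S(136,182),D(665,85)),("b4",S(149,160),D(637,110)),("b5",S(160,144),D(607,140)),("b6",S(170,129),D(578,165))]:
    r=tri(a,b);print(nm,r.x.round(4),r.cost.round(2))
for nm,a in[("tally?",(376,386)),("pot",(395,301)),("valve",(409,343)),("boxcorner",(337,285)),("boxtop",(337,243)),("blk",(345,221)),("ctrl",(433,360))]:
    r=least_squares(lambda p:(proj("scene",[p[0],p[1],.02])-a).ravel(),[.5,0]);print(nm,r.x.round(3))
# controller box corner: in side the near-robot corner (317,235 top)
print(tri((335,243),(316,228)).x, tri((335,283),(316,252)).x)
E
```

```text
tray [ 0.4738932  -0.3144094   8.32642015] 477.06873308442965 11.590585720890493
[-1.3 -0.9 -0.4 -0.6 -1.1 -1.2 -0.3 -0.6  0.1 -1.9 -0.6 -2.  -0.8 -1.8
 -1.1 -1.9]
tray y dir -0.8904612677414918 -0.4550590408421915 grip [ 0.41645844 -0.34376071]
hL [0.6219 0.1731 0.1037] 0.47
hR [0.6844 0.1197 0.1025] 1.22
b1 [0.5359 0.0125 0.0815] 0.69
b2 [0.5509 0.0275 0.0825] 1.74
b3 [0.5656 0.0443 0.0832] 1.29
b4 [0.5806 0.0613 0.0833] 1.32
b5 [0.5956 0.0784 0.0797] 0.6
b6 [0.6097 0.0931 0.0777] 0.07
tally? [ 0.5   -0.466]
pot [ 0.625 -0.314]
valve [ 0.598 -0.411]
boxcorner [ 0.538 -0.232]
boxtop [ 0.591 -0.12 ]
blk [ 0.64 -0.06]
ctrl [ 0.618 -0.459]
[ 0.55264112 -0.17529036  0.0799085 ] [ 0.54882909 -0.19709102 -0.01421252]
```

```bash
cat >> h.py <<'E'
def at(n,a,z):
    return least_squares(lambda p:(proj(n,[p[0],p[1],z])-a).ravel(),[.5,0]).x.round(3)
E
python3 - <<'E'
from h import *
s=env.sense();M=R.from_quat(s["orientation"]).as_matrix();print(M.round(3))
print("base",proj("scene",[0,0,0]),"TCP",proj("scene",s["ee_pos"]))
print("press base scene",[at("scene",a,.01) for a in((283,383),(257,430),(172,398))])
print("press base side",[at("side",a,.01) for a in((388,197),(425,217),(460,205))])
print("press head(grey) tri",tri((271,345),(400,140)).x, "blue motor top",tri((188,262),(455,93)).x)
print("box top corners scene z.08",[at("scene",a,.08) for a in((337,247),(377,173),(490,195))])
print("box top corners side z.08",[at("side",a,.08) for a in((316,228),(205,292),(135,238))])
print("tallies side z0",at("side",(330,180),.01),at("side",(295,188),.01))
E
```

```text
[[ 0.259 -0.    -0.966]
 [ 0.966 -0.001  0.259]
 [-0.001 -1.    -0.   ]]
base [[ 46.00282474 289.28071286]] TCP [[74.19958039 42.47127648]]
press base scene [array([ 0.36 , -0.393]), array([ 0.291, -0.457]), array([ 0.18 , -0.348])]
press base side [array([ 0.354, -0.378]), array([ 0.274, -0.296]), array([ 0.174, -0.344])]
press head(grey) tri [ 0.33675205 -0.41473495  0.15773729] blue motor top [ 0.2494825  -0.35294183  0.307841  ]
box top corners scene z.08 [array([ 0.556, -0.188]), array([0.752, 0.007]), array([ 0.949, -0.165])]
box top corners side z.08 [array([ 0.548, -0.173]), array([0.758, 0.01 ]), array([ 0.929, -0.14 ])]
tallies side z0 [ 0.503 -0.455] [ 0.598 -0.418]
```

```bash
cat >> h.py <<'E'
# pose = (x,y,z,psi): tool upright, psi = heading of tool x in the world, deg; tool y is down, tool z heading psi+90
def step(p,row):
    a=np.radians(p[3]);sx,sy,sz,t=row
    return np.array([p[0]+(sx*np.cos(a)-sz*np.sin(a))/1e3,p[1]+(sx*np.sin(a)+sz*np.cos(a))/1e3,p[2]-sy/1e3,p[3]-t])
def run(p,row,n=5):
    for _ in range(n):p=step(p,row)
    return p
def row(p,q):
    t=round((p[3]-q[3])/5,1)
    r=least_squares(lambda s:(run(p,[*s,t])-q)[:3]*1e3,[0,0,0]).x.round(0 if np.hypot(*(q-p)[:2])>.03 else 1)
    return np.array([*r,t])
def pose():
    s=env.sense();M=R.from_quat(s["orientation"]).as_matrix()
    return np.array([*s["ee_pos"],np.degrees(np.arctan2(M[1,0],M[0,0]))]),M,s
def plan(p,ws):
    p=np.array(p)
    for q in ws:
        r=row(p,np.array(q,float));p=run(p,r);print(r,"->",p.round(4),"speed mm/row",np.linalg.norm(r[:3]).round(1))
E
python3 - <<'E'
from h import *
p,M,s=pose();print(p)
t=np.array([.4165,-.3438,.18,-62.9])
r0,a0=np.hypot(p[0],p[1]),np.degrees(np.arctan2(p[1],p[0]));r1,a1=np.hypot(t[0],t[1]),np.degrees(np.arctan2(t[1],t[0]))
ws=[]
for k in np.linspace(0,1,8)[1:]:
    r=r0+(r1-r0)*min(1,k*1.3);a=np.radians(a0+(a1-a0)*k);ws.append([r*np.cos(a),r*np.sin(a),p[2]+(t[2]-p[2])*k**2,p[3]+(t[3]-p[3])*k])
plan(p,ws)
E
```

```text
[ 0.17457543  0.65157346  0.23055225 75.00297039]
[ -5.    0.  -38.    3.9] -> [ 0.3393  0.5554  0.2306 55.503 ] speed mm/row 38.3
[ -3.   1. -37.   4.] -> [ 0.4649  0.42    0.2256 35.503 ] speed mm/row 37.1
[ -2.    1.  -35.    3.9] -> [ 0.5371  0.2611  0.2206 16.003 ] speed mm/row 35.1
[  1.   1. -34.   4.] -> [ 0.5656  0.0943  0.2156 -3.997 ] speed mm/row 34.0
[  3.    2.  -32.    3.9] -> [  0.5476  -0.0647   0.2056 -23.497 ] speed mm/row 32.2
[  7.    2.  -31.    3.9] -> [  0.4973  -0.2146   0.1956 -42.997 ] speed mm/row 31.8
[ 10.   3. -29.   4.] -> [  0.4164  -0.3441   0.1806 -62.997 ] speed mm/row 30.8
```

>>> {"fn": "play_rows", "kwargs": {
  "targets": [-5,0,-38,0,3.9,0,-5,0,-38,0,3.9,0,-5,0,-38,0,3.9,0,-5,0,-38,0,3.9,0,-5,0,-38,0,3.9,0],
  "claw": 60
}}

```text
t: 0.57
ee_pos: [0.3409, 0.5547, 0.231]
orientation: [0.626, 0.328, -0.328, -0.626]
wrist_force: [0.6, 0.7, -0.4]
width: 0.599
```

>>> {"fn": "play_rows", "kwargs": {
  "targets": [-3,1,-37,0,4,0,-3,1,-37,0,4,0,-3,1,-37,0,4,0,-3,1,-37,0,4,0,-3,1,-37,0,4,0]
}}

```text
t: 0.98
ee_pos: [0.4662, 0.4189, 0.226]
orientation: [0.674, 0.214, -0.214, -0.674]
wrist_force: [1.0, -0.5, -0.5]
width: 0.601
```

Motion follows the plan, so I'll carry on.

>>> {"fn": "play_rows", "kwargs": {
  "targets": [-2,1,-35,0,3.9,0,-2,1,-35,0,3.9,0,-2,1,-35,0,3.9,0,-2,1,-35,0,3.9,0,-2,1,-35,0,3.9,0]
}}

```text
t: 1.4
ee_pos: [0.5378, 0.2599, 0.2211]
orientation: [0.7, 0.097, -0.097, -0.7]
wrist_force: [0.7, 0.2, -0.3]
width: 0.598
```

>>> {"fn": "play_rows", "kwargs": {
  "targets": [1,1,-34,0,4,0,1,1,-34,0,4,0,1,1,-34,0,4,0,1,1,-34,0,4,0,1,1,-34,0,4,0]
}}

```text
t: 1.82
ee_pos: [0.5658, 0.0931, 0.2161]
orientation: [0.707, -0.026, 0.026, -0.707]
wrist_force: [0.2, 0.2, 0.8]
width: 0.602
```

>>> {"fn": "play_rows", "kwargs": {
  "targets": [3,2,-32,0,3.9,0,3,2,-32,0,3.9,0,3,2,-32,0,3.9,0,3,2,-32,0,3.9,0,3,2,-32,0,3.9,0]
}}

```text
t: 2.23
ee_pos: [0.5474, -0.0657, 0.2061]
orientation: [0.692, -0.145, 0.145, -0.692]
wrist_force: [1.1, -0.9, -0.3]
width: 0.599
```

>>> {"fn": "play_rows", "kwargs": {
  "targets": [7,2,-31,0,3.9,0,7,2,-31,0,3.9,0,7,2,-31,0,3.9,0,7,2,-31,0,3.9,0,7,2,-31,0,3.9,0]
}}

```text
t: 2.65
ee_pos: [0.4968, -0.2155, 0.1962]
orientation: [0.658, -0.26, 0.26, -0.657]
wrist_force: [-0.5, -0.3, -0.1]
width: 0.599
```

>>> {"fn": "play_rows", "kwargs": {
  "targets": [10,3,-29,0,4,0,10,3,-29,0,4,0,10,3,-29,0,4,0,10,3,-29,0,4,0,10,3,-29,0,4,0]
}}

```text
t: 3.07
ee_pos: [0.4158, -0.3448, 0.1811]
orientation: [0.602, -0.37, 0.37, -0.602]
wrist_force: [0.1, 0.0, -0.8]
width: 0.6
```

```bash
cat >> h.py <<'E'
W=env.camera_info("wrist")
def wray(uv,z,p=None):  # wrist pixel -> world point at height z
    P,M,s=pose();d=np.array([(uv[0]-W["cx"])/W["fx"],-(uv[1]-W["cy"])/W["fy"],-1]);T=W["tool_from_camera"]
    o=s["ee_pos"]+M@T[:3,3];v=M@T[:3,:3]@d
    return (o+v*(z-o[2])/v[2])[:2].round(4)
E
python3 - <<'E'
from h import *
import cv2
p,M,s=pose();print(p,s["wrist_force"])
cv2.imwrite("pics/w1.png",env.get_image("wrist")[:,:,::-1])
E
```

```text
[  0.41580204  -0.3447608    0.18112189 -63.17593064] [ 0.12156201  0.03287511 -0.80740932]
```

View pics/w1.png

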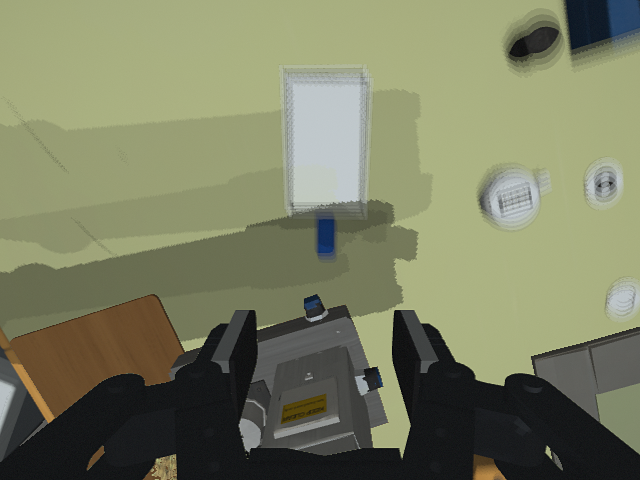

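The wrist view shows the tray at (325,140) and the blue grip at (327,237), close to the predicted spot. The picture is blurred, so I'll take a settled one and measure it by colour.

```bash
python3 - <<'E'
from h import *
import cv2
p,M,s=pose();print(p)
im=env.get_image("wrist");cv2.imwrite("pics/w2.png",im[:,:,::-1])
h=cv2.cvtColor(im,cv2.COLOR_RGB2HSV)
b=((h[...,0]>110)&(h[...,0]<125)&(h[...,1]>150)).astype(np.uint8);b[:180]=0;b[280:]=0;b[:,:250]=0;b[:,400:]=0
w=((h[...,1]<45)&(h[...,2]>120)).astype(np.uint8);w[:40]=0;w[260:]=0;w[:,:240]=0;w[:,420:]=0
w=cv2.morphologyEx(w,cv2.MORPH_OPEN,np.ones((5,5)))
for n,m in(("blue",b),("white",w)):
    c=max(cv2.findContours(m,0,2)[0],key=cv2.contourArea);q=cv2.minAreaRect(c);bx=cv2.boxPoints(q);print(n,bx.round(0).tolist(),cv2.contourArea(c),c.reshape(-1,2).min(0),c.reshape(-1,2).max(0))
    for u in bx:print(wray(u,.022 if n=="white" else .038))
crop=cv2.resize(im[40:280,240:420],(600,800)[::1] if 0 else (450,600),interpolation=cv2.INTER_CUBIC);cv2.imwrite("pics/w2c.png",crop[:,:,::-1])
E
```

```text
[  0.41012604  -0.3497528    0.18115965 -63.87252508]
blue [[329.0, 236.0], [329.0, 236.0], [329.0, 236.0], [329.0, 236.0]] 0.0 [329 236] [329 236]
[ 0.4119 -0.3504]
[ 0.4119 -0.3504]
[ 0.4119 -0.3504]
[ 0.4119 -0.3504]
white [[280.0, 60.0], [355.0, 60.0], [355.0, 192.0], [280.0, 192.0]] 9318.5 [280  60] [355 192]
[ 0.5031 -0.268 ]
[ 0.5255 -0.3133]
[ 0.4466 -0.3546]
[ 0.4221 -0.305 ]
```

View pics/w2c.png

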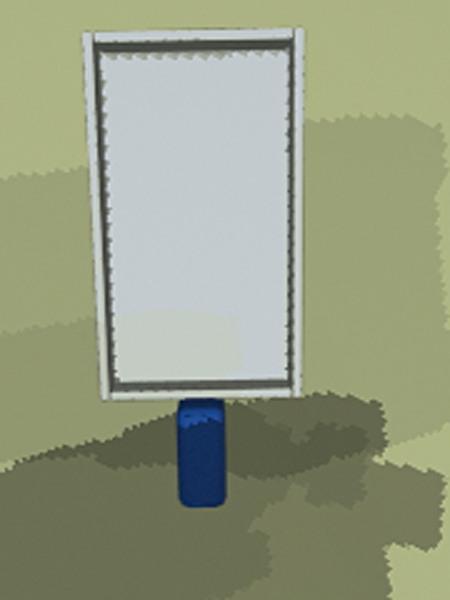

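```bash
python3 - <<'E'
from h import *
print(pose()[0])
p=np.array([0.41012604,-0.3497528,0.18115965,-63.87252508])
a=np.radians(p[3]);M=np.array([[np.cos(a),0,-np.sin(a)],[np.sin(a),0,np.cos(a)],[0,-1,0]])
def wr(uv,z):
    d=np.array([(uv[0]-W["cx"])/W["fx"],-(uv[1]-W["cy"])/W["fy"],-1]);T=W["tool_from_camera"]
    o=p[:3]+M@T[:3,3];v=M@T[:3,:3]@d
    return (o+v*(z-o[2])/v[2])[:2]
c=[wr(u,.022) for u in((273.2,53.2),(361.2,52),(359.6,198.4),(281.2,200))]
print(np.round(c,4),"centre",np.mean(c,0))
y=(c[2]+c[3])/2-(c[0]+c[1])/2;print("len",np.linalg.norm(y),"wid",np.linalg.norm(c[1]-c[0]),"y heading",np.degrees(np.arctan2(y[1],y[0])))
print("grip by tray",np.mean(c,0)+.0645*y/np.linalg.norm(y),"grip top",wr((320.8,221.3),.038))
E
```

```text
[  0.41190411  -0.34770434   0.18120848 -63.59103773]
[[ 0.5038 -0.2644]
 [ 0.5304 -0.3171]
 [ 0.4424 -0.3618]
 [ 0.4158 -0.3101]] centre [ 0.47311569 -0.31334105]
len 0.09895805907364406 wid 0.05905141536896173 y heading -152.81876438175186
grip by tray [ 0.41573868 -0.34280508] grip top [ 0.41748751 -0.34212757]
```

```bash
python3 - <<'E'
from h import *
plan([.4164,-.3441,.1806,-63.0],[[.4138,-.3439,.10,-62.8],[.4138,-.3439,.03,-62.8],[.4138,-.3439,.009,-62.8]])
E
```

```text
[-0.3 16.1 -0.4 -0. ] -> [  0.4139  -0.3437   0.1001 -63.    ] speed mm/row 16.1
[ 0. 14. -0. -0.] -> [ 4.139e-01 -3.437e-01  3.010e-02 -6.300e+01] speed mm/row 14.0
[ 0.   4.2 -0.  -0. ] -> [ 4.139e-01 -3.437e-01  9.100e-03 -6.300e+01] speed mm/row 4.2
```

>>> {"fn": "play_rows", "kwargs": {
  "targets": [-0.3,16,-0.4,0,0,0,-0.3,16,-0.4,0,0,0,-0.3,16,-0.4,0,0,0,-0.3,16,-0.4,0,0,0,-0.3,16,-0.4,0,0,0]
}}

```text
t: 3.58
ee_pos: [0.4145, -0.3425, 0.1004]
orientation: [-0.603, 0.369, -0.369, 0.603]
wrist_force: [0.4, 0.2, -0.7]
width: 0.6
```

>>> {"fn": "play_rows", "kwargs": {
  "targets": [0,14,0,0,0,0,0,14,0,0,0,0,0,14,0,0,0,0,0,12,0,0,0,0,0,8,0,0,0,0]
}}

```text
t: 4.0
ee_pos: [0.414, -0.3424, 0.038]
orientation: [-0.603, 0.37, -0.369, 0.603]
wrist_force: [0.5, -1.0, -0.0]
width: 0.597
```

>>> {"fn": "play_rows", "kwargs": {
  "targets": [0,8,0,0,0,0,0,8,0,0,0,0,0,6,0,0,0,0,0,4,0,0,0,0,0,2,0,0,0,0]
}}

```text
t: 4.42
ee_pos: [0.4139, -0.3431, 0.0108]
orientation: [-0.603, 0.37, -0.369, 0.603]
wrist_force: [0.5, -0.6, -0.1]
width: 0.603
```

>>> {"fn": "play_rows", "kwargs": {
  "targets": [0,0,0,0,0,0,0,0,0,0,0,0,0,0,0,0,0,0,0,0,0,0,0,0,0,0,0,0,0,0],
  "claw": 0,
  "grip_force": 40
}}

```text
t: 4.83
ee_pos: [0.4144, -0.3436, 0.0118]
orientation: [0.603, -0.369, 0.37, -0.603]
wrist_force: [0.2, 0.4, 3.5]
width: 0.158
```

>>> {"fn": "play_rows", "kwargs": {
  "targets": [0,0,0,0,0,0,0,0,0,0,0,0,0,0,0,0,0,0,0,0,0,0,0,0,0,0,0,0,0,0]
}}

```text
t: 5.25
ee_pos: [0.4144, -0.3436, 0.0117]
orientation: [-0.603, 0.369, -0.37, 0.603]
wrist_force: [-0.2, -0.3, 5.8]
width: 0.156
```

```bash
python3 - <<'E'
from h import *
p,M,s=pose();print(p,s["width"],M.round(3))
# target: spot (.499,-.026), pour heading -131.7 ; grip pose psi=heading+90 ; centre offset .0675
def g(c,hd,z):
    a=np.radians(hd);return [c[0]+.0675*np.cos(a),c[1]+.0675*np.sin(a),z,hd+90]
plan([.4139,-.3442,.0106,-63.0],[[.4139,-.3442,.045,-63],g((.455,-.21),-143,.045),g((.452,-.079),-131.7,.045)])
print(g((.499,-.026),-131.7,0))
E
```

```text
[ 4.14402942e-01 -3.43594060e-01  1.17385475e-02 -6.30090865e+01] 0.15556449139452613 [[ 0.454  0.001  0.891]
 [-0.891 -0.001  0.454]
 [ 0.001 -1.     0.001]]
[ 0.  -6.9  0.   0. ] -> [ 4.139e-01 -3.442e-01  4.510e-02 -6.300e+01] speed mm/row 6.9
[-17.   0.   7.  -2.] -> [ 4.001e-01 -2.534e-01  4.510e-02 -5.300e+01] speed mm/row 18.4
[-18.    0.   18.   -2.3] -> [  0.4077  -0.1266   0.0451 -41.5   ] speed mm/row 25.5
[np.float64(0.45409695106083064), np.float64(-0.07639807730426391), 0, -41.69999999999999]
```

>>> {"fn": "play_rows", "kwargs": {
  "targets": [0,-4,0,0,0,0,0,-8,0,0,0,0,0,-8,0,0,0,0,0,-8,0,0,0,0,0,-6,0,0,0,0]
}}

```text
t: 5.67
ee_pos: [0.4142, -0.3433, 0.0464]
orientation: [-0.603, 0.369, -0.37, 0.603]
wrist_force: [0.4, -0.1, -2.5]
width: 0.162
```

>>> {"fn": "play_rows", "kwargs": {
  "targets": [-17,0,7,0,-2,0,-17,0,7,0,-2,0,-17,0,7,0,-2,0,-17,0,7,0,-2,0,-17,0,7,0,-2,0]
}}

```text
t: 6.08
ee_pos: [0.4004, -0.2516, 0.0458]
orientation: [-0.633, 0.315, -0.315, 0.633]
wrist_force: [0.4, -0.7, -1.1]
width: 0.156
```

>>> {"fn": "play_rows", "kwargs": {
  "targets": [-18,0,18,0,-2.3,0,-18,0,18,0,-2.3,0,-18,0,18,0,-2.3,0,-18,0,18,0,-2.3,0,-18,0,18,0,-2.3,0]
}}

```text
t: 6.5
ee_pos: [0.4082, -0.1244, 0.0459]
orientation: [-0.661, 0.25, -0.25, 0.662]
wrist_force: [0.3, 0.4, -1.3]
width: 0.151
```

>>> {"fn": "play_rows", "kwargs": {
  "targets": [0,0,0,0,0,0,0,0,0,0,0,0,0,0,0,0,0,0,0,0,0,0,0,0,0,0,0,0,0,0]
}}

```text
t: 6.92
ee_pos: [0.4079, -0.1267, 0.0455]
orientation: [0.661, -0.251, 0.251, -0.661]
wrist_force: [-0.2, -0.6, -2.6]
width: 0.158
```

```bash
python3 - <<'E'
from h import *
import cv2
p,M,s=pose();print(repr(p),s["wrist_force"],s["width"])
cv2.imwrite("pics/w3.png",env.get_image("wrist")[:,:,::-1])
E
```

```text
array([  0.40789827,  -0.12669732,   0.04550249, -41.62376641]) [-0.2397334  -0.61351524 -2.5642558 ] 0.1581772114849917
```

View pics/w3.png

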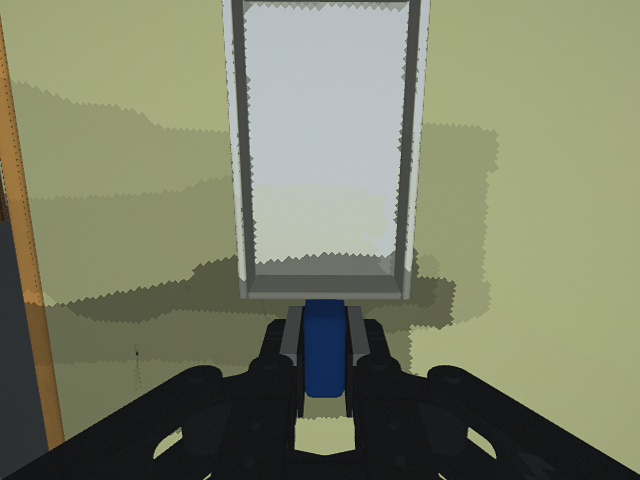

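```bash
python3 - <<'E'
from h import *
plan([.4079,-.1266,.0451,-41.5],[[.424,-.1100,.022,-41.4],[.4534,-.0796,.022,-41.4],[.4534,-.0796,.0112,-41.4]])
E
```

```text
[ 0.2  4.6  4.6 -0. ] -> [ 4.239e-01 -1.100e-01  2.210e-02 -4.150e+01] speed mm/row 6.5
[ 0.  0.  8. -0.] -> [ 4.504e-01 -8.010e-02  2.210e-02 -4.150e+01] speed mm/row 8.0
[ 0.4  2.2  0.5 -0. ] -> [ 4.535e-01 -7.950e-02  1.110e-02 -4.150e+01] speed mm/row 2.3
```

>>> {"fn": "play_rows", "kwargs": {
  "targets": [0.2,4.6,4.6,0,0,0,0.2,4.6,4.6,0,0,0,0.2,4.6,4.6,0,0,0,0.2,4.6,4.6,0,0,0,0.2,4.6,4.6,0,0,0]
}}

```text
t: 7.38
ee_pos: [0.4241, -0.1085, 0.0216]
orientation: [0.661, -0.251, 0.25, -0.661]
wrist_force: [-0.5, -0.5, -2.2]
width: 0.156
```

>>> {"fn": "play_rows", "kwargs": {
  "targets": [0.4,0,9,0,0,0,0.4,0,9,0,0,0,0.4,0,9,0,0,0,0.4,0,9,0,0,0,0.4,0,6.5,0,0,0]
}}

```text
t: 7.8
ee_pos: [0.4548, -0.0772, 0.0225]
orientation: [-0.661, 0.25, -0.25, 0.662]
wrist_force: [0.5, 0.5, -2.2]
width: 0.151
```

>>> {"fn": "play_rows", "kwargs": {
  "targets": [0,2,0,0,0,0,0,2,0,0,0,0,0,2,0,0,0,0,0,2,0,0,0,0,0,1.5,0,0,0,0]
}}

```text
t: 8.22
ee_pos: [0.4529, -0.0789, 0.0125]
orientation: [0.661, -0.251, 0.251, -0.661]
wrist_force: [-0.6, 0.1, -1.7]
width: 0.154
```

```bash
python3 - <<'E'
from h import *
import cv2
p,M,s=pose();print(repr(p),s["wrist_force"],s["width"])
a=env.get_image("scene");b=env.get_image("side")
cv2.imwrite("pics/sc1.png",a[:,:,::-1]);cv2.imwrite("pics/si1.png",b[:,:,::-1])
m=np.vstack([cv2.resize(a[140:260,230:390],(800,600))[::1]]);n=cv2.resize(b[230:350,230:390],(400,300),interpolation=2)
o=np.hstack([cv2.resize(a[140:260,250:360],(400,436)),cv2.resize(b[220:340,240:350],(400,436))])
cv2.imwrite("pics/m2.png",o[:,:,::-1])
E
```

```text
array([ 4.52946445e-01, -7.88902710e-02,  1.25002351e-02, -4.15495848e+01]) [-0.57859952  0.08274121 -1.68217566] 0.15430583233575512
```

View pics/m2.png

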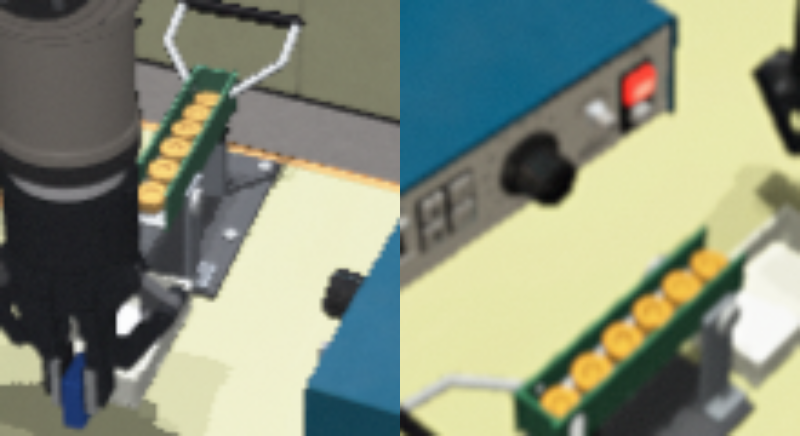

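The tray sits in line in front of the bin mouth: end wall beside the stand in the left panel, white floor just beyond the lip in the right. I'll set it down and release.

>>> {"fn": "play_rows", "kwargs": {
  "targets": [0,0.6,0,0,0,0,0,0.6,0,0,0,0,0,0.3,0,0,0,0,0,0,0,0,0,0,0,0,0,0,0,0]
}}

```text
t: 8.73
ee_pos: [0.4534, -0.0787, 0.0117]
orientation: [-0.661, 0.251, -0.251, 0.661]
wrist_force: [-0.8, 0.3, 5.8]
width: 0.157
```

>>> {"fn": "play_rows", "kwargs": {
  "targets": [0,0,0,0,0,0,0,0,0,0,0,0,0,0,0,0,0,0,0,0,0,0,0,0,0,0,0,0,0,0],
  "claw": 45
}}

```text
t: 9.15
ee_pos: [0.4535, -0.0785, 0.0113]
orientation: [-0.661, 0.25, -0.251, 0.661]
wrist_force: [-0.7, -0.3, -0.6]
width: 0.45
```

>>> {"fn": "play_rows", "kwargs": {
  "targets": [0,-6,0,0,0,0,0,-12,0,0,0,0,0,-20,0,0,0,0,0,-30,0,0,0,0,0,-30,0,0,0,0]
}}

```text
t: 9.57
ee_pos: [0.4525, -0.0788, 0.1102]
orientation: [0.662, -0.251, 0.25, -0.661]
wrist_force: [0.8, -0.3, -0.2]
width: 0.452
```

>>> {"fn": "play_rows", "kwargs": {
  "targets": [0,-30,0,0,0,0,0,-30,0,0,0,0,0,-20,0,0,0,0,0,-10,0,0,0,0,0,0,0,0,0,0]
}}

```text
t: 9.98
ee_pos: [0.4547, -0.0784, 0.2011]
orientation: [-0.66, 0.249, -0.252, 0.662]
wrist_force: [0.3, -0.0, -0.4]
width: 0.447
```

```bash
python3 - <<'E'
from h import *
import cv2
p,M,s=pose();print(repr(p),s["wrist_force"],s["width"])
cv2.imwrite("pics/w4.png",env.get_image("wrist")[:,:,::-1])
E
```

```text
array([  0.4546658 ,  -0.07839873,   0.20113852, -41.48133367]) [ 0.30943292 -0.02069864 -0.4266167 ] 0.4474189958171321
```

View pics/w4.png

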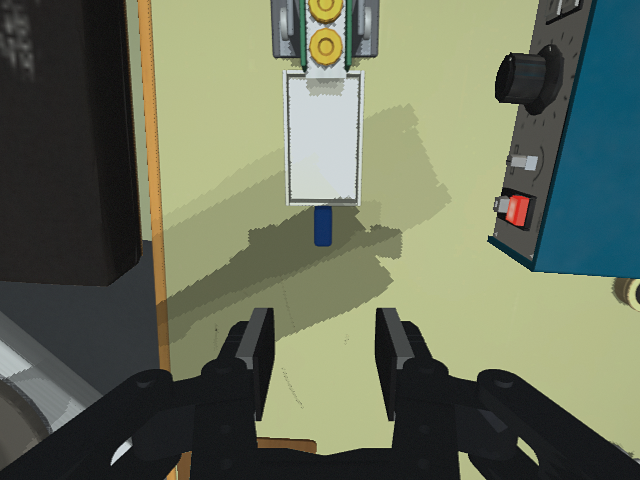

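The wrist view shows the tray centred under the mouth: lip at (325,78), far rim at row 71, grip at (323,227) pointing away, blank 1 at (326,46).

```bash
python3 - <<'E'
from h import *
p,M,s=pose();print(p)
print("lip",wray((325,78),.07),"b1 top",wray((326,46),.0815),"tray corners",wray((285,71),.022),wray((365,71),.022),wray((361,206),.022),wray((287,206),.022))
plan([.4535,-.0785,.2011,-41.5],[[.51,-.01,.2,-11.5],[.59,.07,.2,18.5],[.653,.146,.19,48.5]])
E
```

```text
[  0.4537406   -0.07814106   0.19965419 -41.46216285]
lip [ 5.221e-01 -1.000e-04] b1 top [0.5331 0.0114] tray corners [0.5071 0.0264] [ 0.5503 -0.0118] [ 0.4849 -0.0852] [ 0.4411 -0.0465]
[ 3.  0. 18. -6.] -> [ 5.102e-01 -8.300e-03  2.011e-01 -1.150e+01] speed mm/row 18.2
[16.  0. 16. -6.] -> [ 0.5887  0.0715  0.2011 18.5   ] speed mm/row 22.6
[19.  2.  6. -6.] -> [ 0.6546  0.1447  0.1911 48.5   ] speed mm/row 20.0
```

>>> {"fn": "play_rows", "kwargs": {
  "targets": [3,0,18,0,-6,0,3,0,18,0,-6,0,3,0,18,0,-6,0,3,0,18,0,-6,0,3,0,18,0,-6,0]
}}

```text
t: 10.45
ee_pos: [0.5097, -0.0079, 0.1972]
orientation: [0.704, -0.07, 0.068, -0.703]
wrist_force: [-0.1, 0.8, 1.1]
width: 0.453
```

>>> {"fn": "play_rows", "kwargs": {
  "targets": [16,0,16,0,-6,0,16,0,16,0,-6,0,16,0,16,0,-6,0,16,0,16,0,-6,0,16,0,16,0,-6,0]
}}

```text
t: 10.87
ee_pos: [0.5883, 0.0717, 0.1966]
orientation: [0.698, 0.114, -0.117, -0.698]
wrist_force: [0.6, 0.4, 0.8]
width: 0.452
```

>>> {"fn": "play_rows", "kwargs": {
  "targets": [19,2,6,0,-6,0,19,2,6,0,-6,0,19,2,6,0,-6,0,19,2,6,0,-6,0,19,2,6,0,-6,0]
}}

```text
t: 11.28
ee_pos: [0.6541, 0.1446, 0.186]
orientation: [-0.644, -0.29, 0.293, 0.644]
wrist_force: [0.6, 0.4, 1.0]
width: 0.452
```

>>> {"fn": "play_rows", "kwargs": {
  "targets": [0,0,0,0,0,0,0,0,0,0,0,0,0,0,0,0,0,0,0,0,0,0,0,0,0,0,0,0,0,0]
}}

```text
t: 11.7
ee_pos: [0.6541, 0.1434, 0.189]
orientation: [0.645, 0.289, -0.29, -0.645]
wrist_force: [-0.1, -0.8, -0.2]
width: 0.451
```

```bash
python3 - <<'E'
from h import *
import cv2
p,M,s=pose();print(repr(p),s["wrist_force"],s["width"],s["qpos"].round(2))
cv2.imwrite("pics/w5.png",env.get_image("wrist")[:,:,::-1])
E
```

```text
array([ 0.65409604,  0.14338122,  0.18895411, 48.36896005]) [-0.14731216 -0.8088403  -0.18678089] 0.45137068041899264 [-0.56  0.53  0.36  1.63 -0.21  1.03  0.71]
```

View pics/w5.png

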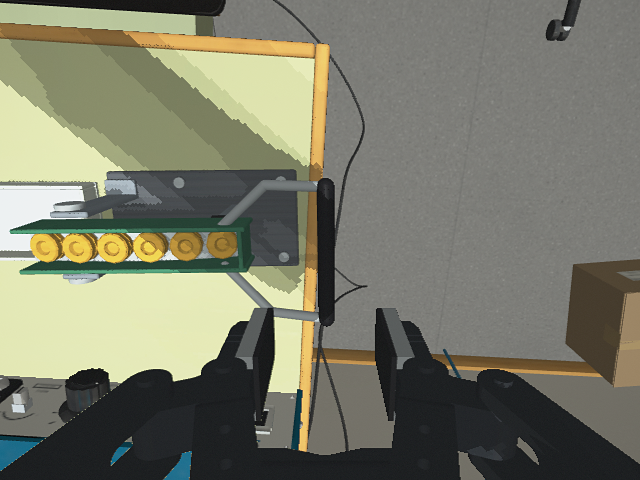

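The wrist view shows the bar from (326,182) to (327,323), and the six blanks in the bin at row 245, columns 46 to 222. Next: the exact bar centre.

```bash
python3 - <<'E'
from h import *
p=pose()[0];print(p)
a,b=wray((326,182),.109),wray((327,323),.109);c=(a+b)/2;print(a,b,c,np.linalg.norm(a-b),"b6,b1 top",wray((222,243),.0815),wray((46,247),.0815))
d=a-b;print("bar heading",np.degrees(np.arctan2(d[1],d[0])))
plan([p[0],p[1],p[2],48.5],[[c[0],c[1],.13,48.5],[c[0],c[1],.085,48.5]])
E
```

```text
[ 0.65424357  0.143691    0.18920804 48.3937214 ]
[0.6204 0.1755] [0.6836 0.1202] [0.652   0.14785] 0.08397815192060375 b6,b1 top [0.608  0.0986] [0.5355 0.0131]
bar heading 138.81407483429038
[ 0.3 11.8  0.9  0. ] -> [ 0.6519  0.1478  0.1302 48.5   ] speed mm/row 11.8
[ 0.  9. -0.  0.] -> [ 0.6519  0.1478  0.0852 48.5   ] speed mm/row 9.0
```

>>> {"fn": "play_rows", "kwargs": {
  "targets": [0.3,12,0.9,0,0,0,0.3,12,0.9,0,0,0,0.3,12,0.9,0,0,0,0.3,12,0.9,0,0,0,0.3,12,0.9,0,0,0]
}}

```text
t: 12.17
ee_pos: [0.6515, 0.1489, 0.1273]
orientation: [-0.645, -0.29, 0.291, 0.645]
wrist_force: [-0.6, 0.1, -0.4]
width: 0.449
```

>>> {"fn": "play_rows", "kwargs": {
  "targets": [0,12,0,0,0,0,0,12,0,0,0,0,0,10,0,0,0,0,0,7,0,0,0,0,0,3,0,0,0,0]
}}

```text
t: 12.58
ee_pos: [0.6516, 0.1486, 0.0838]
orientation: [-0.645, -0.29, 0.291, 0.645]
wrist_force: [-0.3, -0.5, -0.6]
width: 0.45
```

>>> {"fn": "play_rows", "kwargs": {
  "targets": [0,0,0,0,0,0,0,0,0,0,0,0,0,0,0,0,0,0,0,0,0,0,0,0,0,0,0,0,0,0]
}}

```text
t: 13.0
ee_pos: [0.6526, 0.149, 0.086]
orientation: [0.645, 0.291, -0.29, -0.645]
wrist_force: [-0.3, -0.1, -0.8]
width: 0.454
```

>>> {"fn": "play_rows", "kwargs": {
  "targets": [0,0,0,0,0,0,0,0,0,0,0,0,0,0,0,0,0,0,0,0,0,0,0,0,0,0,0,0,0,0],
  "claw": 0,
  "grip_force": 30
}}

```text
t: 13.42
ee_pos: [0.6508, 0.1473, 0.0854]
orientation: [0.645, 0.289, -0.291, -0.645]
wrist_force: [-5.5, -3.0, 5.7]
width: 0.102
```

>>> {"fn": "play_rows", "kwargs": {
  "targets": [0,0,0,0,0,0,0,0,0,0,0,0,0,0,0,0,0,0,0,0,0,0,0,0,0,0,0,0,0,0]
}}

```text
t: 13.83
ee_pos: [0.6508, 0.1473, 0.0855]
orientation: [0.645, 0.289, -0.291, -0.645]
wrist_force: [-5.6, -3.6, 5.3]
width: 0.1
```

```bash
cat >> h.py <<'E'
import cv2
def look(tag):  # brass pixels: in tray region of scene/wrist; saves mosaic
    p,M,s=pose();w=env.get_image("wrist");a=env.get_image("scene");b=env.get_image("side")
    br=lambda im:(lambda h:((h[...,0]>10)&(h[...,0]<28)&(h[...,1]>120)&(h[...,2]>90)).astype(np.uint8))(cv2.cvtColor(im,cv2.COLOR_RGB2HSV))
    print(p.round(4),s["wrist_force"].round(1),round(s["width"],3),"t",round(s["t"],2))
    # tray polygon in scene
    for n,im in(("scene",a),("side",b)):
        c=np.array([[.5071,.0264],[.5503,-.0118],[.4849,-.0852],[.4411,-.0465]]);m=np.zeros(im.shape[:2],np.uint8)
        cv2.fillConvexPoly(m,proj(n,np.c_[c,np.full(4,.015)]).astype(int),1);print(n,"brass in tray px",int((br(im)*m).sum()),end="; ")
    W_=br(w);W_[330:]=0
    k,l,st,ce=cv2.connectedComponentsWithStats(cv2.erode(W_,np.ones((3,3))))
    print("wrist blobs",[(ce[i].round(0).tolist(),int(st[i,4])) for i in range(1,k) if 60<st[i,4]])
    o=np.vstack([np.hstack([cv2.resize(a[140:260,250:360],(330,360)),cv2.resize(b[220:340,240:350],(330,360))])])
    cv2.imwrite(f"pics/{tag}.png",o[:,:,::-1]);cv2.imwrite(f"pics/{tag}w.png",w[:,:,::-1])
E
python3 -c "
from h import *
look('L0')"
```

```text
[ 0.6508  0.1473  0.0855 48.4554] [-5.6 -3.6  5.3] 0.1 t 13.83
scene brass in tray px 0; side brass in tray px 11; wrist blobs [([220.0, 56.0], 10076), ([303.0, 282.0], 368), ([99.0, 322.0], 653), ([156.0, 322.0], 562), ([32.0, 322.0], 696)]
```

>>> {"fn": "play_rows", "kwargs": {
  "targets": [-0.7,-2.5,0,0,0,0,-0.8,-3.4,0,0,0,0,-0.9,-3.6,0,0,0,0,-0.9,-3.6,0,0,0,0,-0.9,-3.2,0,0,0,0]
}}

```text
t: 14.4
ee_pos: [0.6483, 0.1444, 0.1011]
orientation: [0.645, 0.289, -0.291, -0.645]
wrist_force: [-2.9, -4.9, -7.4]
width: 0.099
```

>>> {"fn": "play_rows", "kwargs": {
  "targets": [-0.5,-1.6,0,0,0,0,-0.5,-1.6,0,0,0,0,-0.4,-1.3,0,0,0,0,-0.4,-1.2,0,0,0,0,-0.3,-0.7,0,0,0,0]
}}

```text
t: 14.82
ee_pos: [0.6469, 0.1429, 0.1075]
orientation: [0.645, 0.289, -0.291, -0.645]
wrist_force: [-2.4, -5.7, -6.3]
width: 0.104
```

```bash
python3 -c "
from h import *
look('L1')"
```

```text
[ 0.6469  0.1429  0.1075 48.4585] [-2.4 -5.7 -6.3] 0.104 t 14.82
scene brass in tray px 0; side brass in tray px 4; wrist blobs [([219.0, 59.0], 9275), ([70.0, 314.0], 3881), ([172.0, 317.0], 744)]
```

View pics/L1.png

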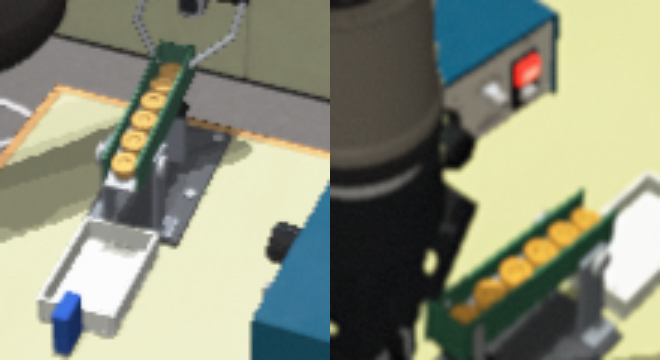

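The left panel (scene) gives a clear view of the tray, still empty, with six blanks in the bin. From here I'll raise in 0.02 rad steps.

```bash
cat >> h.py <<'E'
def cnt(tag):
    p,M,s=pose();d=p[:3]-[.6508,.1473,.0855];a=env.get_image("scene");cv2.imwrite(f"pics/{tag}.png",cv2.resize(a[140:260,250:360],(550,600))[:,:,::-1])
    h=cv2.cvtColor(a,cv2.COLOR_RGB2HSV);g=((h[...,0]>8)&(h[...,0]<28)&(h[...,1]>130)&(h[...,2]>70)).astype(np.uint8)
    u=d[2]*1e3;f=np.hypot(d[0],d[1])*1e3
    th=np.arctan2(34+u,165-f)-np.arctan2(34,165)
    def reg(pts):
        m=np.zeros(g.shape,np.uint8);cv2.fillConvexPoly(m,cv2.convexHull(proj("scene",pts).astype(np.int32)),1);return g*m
    c=np.array([[.5071,.0264],[.5503,-.0118],[.4849,-.0852],[.4411,-.0465]]);c=c.mean(0)+(c-c.mean(0))*.93
    T=reg(np.r_[np.c_[c,np.full(4,.004)],np.c_[c,np.full(4,.02)]])
    dv=np.array([-.659,-.752,0]);xv=np.array([-.752,.659,0]);hg=np.array([.542,.0222,.07]);
    B=lambda y,z:hg+dv*(y*np.cos(th)+z*np.sin(th))+[0,0,-y*np.sin(th)+z*np.cos(th)]
    prof=[int(reg(np.array([B(y+e,.012)+xv*k for e in(-.003,.003) for k in(-.011,.011)])).sum()) for y in np.arange(-.105,.031,.006)]
    k,l,st,ce=cv2.connectedComponentsWithStats(T)
    print("th",th.round(3),"F",s["wrist_force"].round(1),"t",round(s["t"],2),"tray px",int(T.sum()),[(ce[i].round(0).tolist(),int(st[i,4])) for i in range(1,k) if st[i,4]>4],"bin profile rear->mouth",prof)
E
python3 -c "
from h import *
cnt('c0')"
```

```text
th 0.136 F [-3.4 -5.3 -6.2] t 14.97 tray px 0 [] bin profile rear->mouth [0, 6, 15, 15, 11, 15, 14, 9, 13, 14, 12, 8, 14, 12, 10, 9, 10, 9, 8, 9, 6, 7, 9]
```

>>> {"fn": "play_rows", "kwargs": {
  "targets": [-0.2,-0.6,0,0,0,0,-0.2,-0.6,0,0,0,0,-0.2,-0.6,0,0,0,0,-0.2,-0.6,0,0,0,0,-0.2,-0.6,0,0,0,0]
}}

```text
t: 15.43
ee_pos: [0.6463, 0.1421, 0.1104]
orientation: [0.645, 0.289, -0.291, -0.645]
wrist_force: [-2.7, -4.3, -8.2]
width: 0.104
```

```bash
python3 -c "
from h import *
cnt('c1')"
```

```text
th 0.153 F [-2.7 -4.3 -8.2] t 15.43 tray px 0 [] bin profile rear->mouth [0, 9, 18, 10, 14, 20, 14, 11, 12, 12, 10, 9, 13, 13, 9, 11, 11, 8, 9, 9, 7, 6, 8]
```

>>> {"fn": "play_rows", "kwargs": {
  "targets": [-0.2,-0.6,0,0,0,0,-0.2,-0.6,0,0,0,0,-0.2,-0.6,0,0,0,0,-0.3,-0.6,0,0,0,0,-0.3,-0.6,0,0,0,0]
}}

```text
t: 15.9
ee_pos: [0.6455, 0.1413, 0.1134]
orientation: [0.645, 0.289, -0.291, -0.645]
wrist_force: [-1.0, -4.5, -6.9]
width: 0.102
```

```bash
python3 -c "
from h import *
cnt('c2')"
```

```text
th 0.172 F [-1.  -4.5 -6.9] t 15.9 tray px 0 [] bin profile rear->mouth [0, 7, 15, 15, 16, 14, 15, 13, 11, 10, 13, 11, 16, 13, 10, 8, 8, 8, 9, 7, 5, 10, 5]
```

>>> {"fn": "play_rows", "kwargs": {
  "targets": [-0.3,-0.6,0,0,0,0,-0.2,-0.6,0,0,0,0,-0.3,-0.6,0,0,0,0,-0.2,-0.6,0,0,0,0,-0.3,-0.6,0,0,0,0]
}}

```text
t: 16.37
ee_pos: [0.6448, 0.1404, 0.1164]
orientation: [0.645, 0.289, -0.291, -0.645]
wrist_force: [-2.3, -5.2, -8.2]
width: 0.104
```

```bash
python3 -c "
from h import *
cnt('c3')"
```

```text
th 0.192 F [-2.3 -5.2 -8.2] t 16.37 tray px 0 [] bin profile rear->mouth [0, 8, 17, 11, 14, 19, 16, 13, 11, 10, 14, 9, 10, 12, 9, 8, 8, 8, 8, 5, 6, 9, 6]
```

>>> {"fn": "play_rows", "kwargs": {
  "targets": [-0.3,-0.6,0,0,0,0,-0.2,-0.6,0,0,0,0,-0.3,-0.6,0,0,0,0,-0.2,-0.6,0,0,0,0,-0.3,-0.6,0,0,0,0]
}}

```text
t: 16.83
ee_pos: [0.644, 0.1395, 0.1195]
orientation: [0.645, 0.289, -0.291, -0.645]
wrist_force: [-1.4, -4.7, -7.9]
width: 0.102
```

```bash
python3 -c "
from h import *
cnt('c4')"
```

```text
th 0.211 F [-1.4 -4.7 -7.9] t 16.83 tray px 0 [] bin profile rear->mouth [0, 7, 14, 14, 15, 19, 14, 10, 14, 14, 16, 10, 11, 10, 13, 9, 9, 9, 10, 5, 7, 8, 6]
```

>>> {"fn": "play_rows", "kwargs": {
  "targets": [-0.3,-0.6,0,0,0,0,-0.3,-0.6,0,0,0,0,-0.3,-0.6,0,0,0,0,-0.3,-0.6,0,0,0,0,-0.3,-0.6,0,0,0,0]
}}

```text
t: 17.3
ee_pos: [0.6431, 0.1384, 0.1225]
orientation: [0.645, 0.29, -0.291, -0.645]
wrist_force: [-2.2, -5.2, -8.0]
width: 0.102
```

```bash
python3 -c "
from h import *
cnt('c5')"
```

```text
th 0.231 F [-2.2 -5.2 -8. ] t 17.3 tray px 0 [] bin profile rear->mouth [0, 8, 18, 16, 14, 18, 16, 13, 15, 11, 12, 11, 8, 12, 12, 8, 8, 11, 9, 6, 8, 5, 6]
```

>>> {"fn": "play_rows", "kwargs": {
  "targets": [-0.3,-0.6,0,0,0,0,-0.3,-0.6,0,0,0,0,-0.3,-0.6,0,0,0,0,-0.3,-0.6,0,0,0,0,-0.3,-0.6,0,0,0,0]
}}

```text
t: 17.77
ee_pos: [0.6422, 0.1374, 0.1256]
orientation: [0.645, 0.29, -0.291, -0.645]
wrist_force: [-2.3, -5.3, -7.6]
width: 0.102
```

```bash
python3 -c "
from h import *
cnt('c6')"
```

```text
th 0.251 F [-2.3 -5.3 -7.6] t 17.77 tray px 0 [] bin profile rear->mouth [2, 9, 16, 16, 14, 20, 15, 15, 14, 13, 11, 12, 9, 9, 13, 8, 8, 9, 6, 0, 0, 6, 6]
```

>>> {"fn": "play_rows", "kwargs": {
  "targets": [-0.3,-0.6,0,0,0,0,-0.3,-0.6,0,0,0,0,-0.3,-0.6,0,0,0,0,-0.3,-0.6,0,0,0,0,-0.3,-0.6,0,0,0,0]
}}

```text
t: 18.23
ee_pos: [0.6412, 0.1363, 0.1286]
orientation: [0.645, 0.29, -0.291, -0.645]
wrist_force: [-1.8, -5.6, -9.2]
width: 0.099
```

```bash
python3 -c "
from h import *
cnt('c7')"
```

```text
th 0.27 F [-1.8 -5.6 -9.2] t 18.23 tray px 19 [([285.0, 232.0], 19)] bin profile rear->mouth [0, 9, 16, 14, 16, 20, 12, 13, 12, 11, 14, 10, 10, 8, 12, 8, 9, 8, 6, 0, 0, 0, 0]
```

>>> {"fn": "play_rows", "kwargs": {
  "targets": [-0.3,-0.6,0,0,0,0,-0.3,-0.6,0,0,0,0,-0.3,-0.6,0,0,0,0,-0.3,-0.6,0,0,0,0,-0.3,-0.6,0,0,0,0]
}}

```text
t: 18.7
ee_pos: [0.6402, 0.1352, 0.1316]
orientation: [0.645, 0.29, -0.291, -0.645]
wrist_force: [-1.0, -4.8, -7.3]
width: 0.099
```

```bash
python3 -c "
from h import *
cnt('c8')"
```

```text
th 0.29 F [-1.  -4.8 -7.3] t 18.7 tray px 19 [([285.0, 232.0], 19)] bin profile rear->mouth [2, 9, 16, 16, 14, 20, 17, 10, 14, 11, 13, 9, 12, 12, 12, 7, 9, 7, 5, 0, 0, 0, 0]
```

Blank 1 slid at about 0.25 rad and is in the tray. I expect blank 2 near 0.32 and blank 3 near 0.39.

>>> {"fn": "play_rows", "kwargs": {
  "targets": [-0.3,-0.6,0,0,0,0,-0.3,-0.6,0,0,0,0,-0.3,-0.6,0,0,0,0,-0.3,-0.6,0,0,0,0,-0.3,-0.6,0,0,0,0]
}}

```text
t: 19.17
ee_pos: [0.6392, 0.134, 0.1345]
orientation: [0.645, 0.29, -0.291, -0.645]
wrist_force: [-1.8, -4.9, -8.9]
width: 0.105
```

```bash
python3 -c "
from h import *
cnt('c9')"
```

```text
th 0.31 F [-1.8 -4.9 -8.9] t 19.17 tray px 20 [([285.0, 232.0], 20)] bin profile rear->mouth [1, 13, 18, 15, 17, 20, 17, 14, 12, 10, 13, 10, 12, 10, 12, 7, 8, 8, 3, 0, 0, 0, 0]
```

>>> {"fn": "play_rows", "kwargs": {
  "targets": [-0.3,-0.6,0,0,0,0,-0.4,-0.6,0,0,0,0,-0.3,-0.6,0,0,0,0,-0.4,-0.6,0,0,0,0,-0.3,-0.6,0,0,0,0]
}}

```text
t: 19.63
ee_pos: [0.6381, 0.1328, 0.1376]
orientation: [0.645, 0.29, -0.291, -0.645]
wrist_force: [-1.2, -5.8, -8.3]
width: 0.101
```

```bash
python3 -c "
from h import *
cnt('c10')"
```

```text
th 0.33 F [-1.2 -5.8 -8.3] t 19.63 tray px 20 [([285.0, 232.0], 20)] bin profile rear->mouth [2, 14, 18, 13, 18, 20, 16, 13, 12, 10, 13, 8, 9, 9, 8, 0, 0, 0, 0, 0, 0, 6, 9]
```

Blank 2 is sliding at 0.33. I'll hold, then go up in smaller steps.

>>> {"fn": "play_rows", "kwargs": {
  "targets": [0,0,0,0,0,0,0,0,0,0,0,0,0,0,0,0,0,0,0,0,0,0,0,0,0,0,0,0,0,0]
}}

```text
t: 20.1
ee_pos: [0.6381, 0.1327, 0.1377]
orientation: [0.645, 0.29, -0.291, -0.645]
wrist_force: [-2.3, -4.7, -7.2]
width: 0.097
```

```bash
python3 -c "
from h import *
cnt('c11')"
```

```text
th 0.331 F [-2.3 -4.7 -7.2] t 20.1 tray px 51 [([287.0, 228.0], 51)] bin profile rear->mouth [2, 14, 18, 14, 18, 20, 16, 13, 14, 10, 13, 8, 8, 8, 8, 0, 0, 0, 0, 0, 0, 0, 0]
```

>>> {"fn": "play_rows", "kwargs": {
  "targets": [-0.3,-0.6,0,0,0,0,-0.4,-0.6,0,0,0,0,-0.3,-0.6,0,0,0,0,-0.4,-0.6,0,0,0,0,-0.3,-0.6,0,0,0,0]
}}

```text
t: 20.57
ee_pos: [0.637, 0.1315, 0.1405]
orientation: [0.645, 0.29, -0.291, -0.645]
wrist_force: [-1.0, -4.9, -9.7]
width: 0.101
```

```bash
python3 -c "
from h import *
cnt('c12')"
```

```text
th 0.351 F [-1.  -4.9 -9.7] t 20.57 tray px 51 [([287.0, 228.0], 51)] bin profile rear->mouth [1, 12, 18, 15, 15, 23, 18, 13, 15, 10, 14, 9, 8, 8, 7, 0, 0, 0, 0, 0, 0, 0, 0]
```

>>> {"fn": "play_rows", "kwargs": {
  "targets": [-0.2,-0.3,0,0,0,0,-0.2,-0.3,0,0,0,0,-0.2,-0.3,0,0,0,0,-0.2,-0.3,0,0,0,0,-0.2,-0.3,0,0,0,0]
}}

```text
t: 21.03
ee_pos: [0.6364, 0.1308, 0.142]
orientation: [0.645, 0.29, -0.291, -0.645]
wrist_force: [-0.4, -5.5, -9.1]
width: 0.104
```

```bash
python3 -c "
from h import *
cnt('c13')"
```

```text
th 0.361 F [-0.4 -5.5 -9.1] t 21.03 tray px 50 [([287.0, 223.0], 9), ([287.0, 229.0], 41)] bin profile rear->mouth [1, 13, 18, 15, 15, 20, 18, 14, 14, 15, 13, 8, 8, 8, 7, 0, 0, 0, 0, 0, 0, 0, 0]
```

Two are in the tray, and third is next. I'll go up 0.01 rad at a time with a look after each.

>>> {"fn": "play_rows", "kwargs": {
  "targets": [-0.2,-0.3,0,0,0,0,-0.2,-0.3,0,0,0,0,-0.2,-0.3,0,0,0,0,-0.2,-0.3,0,0,0,0,-0.2,-0.3,0,0,0,0]
}}

```text
t: 21.5
ee_pos: [0.6358, 0.1301, 0.1436]
orientation: [0.645, 0.29, -0.291, -0.645]
wrist_force: [-1.4, -5.8, -9.1]
width: 0.101
```

```bash
python3 -c "
from h import *
cnt('c14')"
```

```text
th 0.372 F [-1.4 -5.8 -9.1] t 21.5 tray px 51 [([287.0, 228.0], 51)] bin profile rear->mouth [2, 14, 17, 15, 16, 21, 17, 12, 13, 8, 15, 7, 7, 8, 6, 0, 0, 0, 0, 0, 0, 0, 0]
```

>>> {"fn": "play_rows", "kwargs": {
  "targets": [-0.2,-0.3,0,0,0,0,-0.2,-0.3,0,0,0,0,-0.2,-0.3,0,0,0,0,-0.2,-0.3,0,0,0,0,-0.2,-0.3,0,0,0,0]
}}

```text
t: 21.97
ee_pos: [0.6352, 0.1294, 0.1451]
orientation: [0.645, 0.29, -0.291, -0.645]
wrist_force: [-1.1, -5.5, -8.7]
width: 0.104
```

```bash
python3 -c "
from h import *
cnt('c15')"
```

```text
th 0.382 F [-1.1 -5.5 -8.7] t 21.97 tray px 52 [([287.0, 228.0], 52)] bin profile rear->mouth [0, 11, 21, 15, 16, 22, 18, 14, 16, 13, 14, 7, 6, 7, 6, 0, 0, 0, 0, 0, 0, 0, 0]
```

>>> {"fn": "play_rows", "kwargs": {
  "targets": [-0.2,-0.3,0,0,0,0,-0.2,-0.3,0,0,0,0,-0.2,-0.3,0,0,0,0,-0.2,-0.3,0,0,0,0,-0.2,-0.3,0,0,0,0]
}}

```text
t: 22.43
ee_pos: [0.6345, 0.1287, 0.1466]
orientation: [0.645, 0.29, -0.291, -0.645]
wrist_force: [-2.1, -4.6, -9.5]
width: 0.1
```

```bash
python3 -c "
from h import *
cnt('c16')"
```

```text
th 0.393 F [-2.1 -4.6 -9.5] t 22.43 tray px 51 [([287.0, 228.0], 51)] bin profile rear->mouth [0, 13, 18, 14, 19, 19, 17, 13, 14, 13, 12, 3, 6, 3, 9, 1, 0, 0, 0, 0, 0, 0, 0]
```

Blank 3 is starting to creep, so I'll hold.

>>> {"fn": "play_rows", "kwargs": {
  "targets": [0,0,0,0,0,0,0,0,0,0,0,0,0,0,0,0,0,0,0,0,0,0,0,0,0,0,0,0,0,0]
}}

```text
t: 22.9
ee_pos: [0.6345, 0.1286, 0.1467]
orientation: [0.645, 0.29, -0.291, -0.645]
wrist_force: [-1.6, -5.2, -8.0]
width: 0.1
```

```bash
python3 -c "
from h import *
cnt('c17')"
```

```text
th 0.393 F [-1.6 -5.2 -8. ] t 22.9 tray px 75 [([287.0, 227.0], 75)] bin profile rear->mouth [1, 14, 18, 13, 18, 19, 17, 15, 15, 12, 11, 0, 0, 0, 0, 0, 0, 0, 0, 0, 0, 0, 0]
```

>>> {"fn": "play_rows", "kwargs": {
  "targets": [0,0,0,0,0,0,0,0,0,0,0,0,0,0,0,0,0,0,0,0,0,0,0,0,0,0,0,0,0,0]
}}

```text
t: 23.37
ee_pos: [0.6345, 0.1286, 0.1467]
orientation: [0.645, 0.29, -0.291, -0.645]
wrist_force: [-2.0, -4.9, -8.5]
width: 0.103
```

```bash
python3 -c "
from h import *
cnt('c18')"
```

```text
th 0.393 F [-2.  -4.9 -8.5] t 23.37 tray px 94 [([284.0, 231.0], 94)] bin profile rear->mouth [1, 14, 18, 14, 19, 19, 17, 14, 14, 12, 11, 0, 0, 0, 0, 0, 0, 0, 0, 0, 0, 0, 0]
```

Three have dropped and the bin profile shows the rear three unmoved. Next: lower along the arc.

>>> {"fn": "play_rows", "kwargs": {
  "targets": [1.5,2.2,0,0,0,0,1.7,2.7,0,0,0,0,1.7,2.8,0,0,0,0,1.6,2.8,0,0,0,0,1.6,2.8,0,0,0,0]
}}

```text
t: 23.83
ee_pos: [0.6395, 0.1343, 0.1339]
orientation: [0.645, 0.289, -0.291, -0.645]
wrist_force: [-5.3, -6.2, -2.7]
width: 0.105
```

>>> {"fn": "play_rows", "kwargs": {
  "targets": [1.6,3,0,0,0,0,1.6,3,0,0,0,0,1.5,3,0,0,0,0,1.4,3,0,0,0,0,1.3,3.1,0,0,0,0]
}}

```text
t: 24.25
ee_pos: [0.6444, 0.14, 0.1189]
orientation: [0.645, 0.289, -0.291, -0.645]
wrist_force: [-4.7, -5.8, -0.2]
width: 0.101
```

>>> {"fn": "play_rows", "kwargs": {
  "targets": [1.3,3.1,0,0,0,0,1.2,3.2,0,0,0,0,1.2,3.2,0,0,0,0,1.1,3.2,0,0,0,0,1,3.2,0,0,0,0]
}}

```text
t: 24.67
ee_pos: [0.6483, 0.1444, 0.1031]
orientation: [0.645, 0.29, -0.291, -0.645]
wrist_force: [-4.6, -4.4, -0.0]
width: 0.103
```

```bash
python3 -c "
from h import *
cnt('c19');print(pose()[0])"
```

```text
th 0.107 F [-4.6 -4.4 -0. ] t 24.67 tray px 93 [([284.0, 232.0], 93)] bin profile rear->mouth [0, 3, 14, 11, 13, 20, 12, 16, 13, 11, 14, 4, 0, 0, 0, 0, 0, 0, 0, 0, 0, 0, 0]
[ 0.64841928  0.14453119  0.10256419 48.48366701]
```

>>> {"fn": "play_rows", "kwargs": {
  "targets": [0.9,3.6,0,0,0,0,0.8,3.6,0,0,0,0,0.8,3.6,0,0,0,0,0.7,3.4,0,0,0,0,0.6,2.5,0,0,0,0]
}}

```text
t: 25.13
ee_pos: [0.651, 0.1473, 0.088]
orientation: [-0.645, -0.29, 0.291, 0.645]
wrist_force: [-17.5, -8.2, 29.4]
width: 0.098
```

>>> {"fn": "play_rows", "kwargs": {
  "targets": [0,0.8,0,0,0,0,0,0.8,0,0,0,0,0,0.4,0,0,0,0,0,0,0,0,0,0,0,0,0,0,0,0]
}}

```text
t: 25.55
ee_pos: [0.651, 0.1473, 0.088]
orientation: [-0.644, -0.29, 0.291, 0.645]
wrist_force: [-15.3, -6.4, 24.1]
width: 0.1
```

```bash
python3 -c "
from h import *
cnt('c20');print(pose()[0])"
```

```text
th 0.015 F [-15.3  -6.4  24.1] t 25.55 tray px 87 [([284.0, 232.0], 87)] bin profile rear->mouth [0, 2, 9, 13, 9, 16, 11, 13, 13, 12, 14, 5, 0, 0, 0, 0, 0, 0, 0, 0, 0, 0, 0]
[ 0.65099491  0.14736789  0.08804939 48.45587316]
```

The motion stopped firmly (24 N up), which suggests the rest. I'll release, retreat upwards and check.

>>> {"fn": "play_rows", "kwargs": {
  "targets": [0,-0.6,0,0,0,0,0,-0.6,0,0,0,0,0,-0.6,0,0,0,0,0,0,0,0,0,0,0,0,0,0,0,0]
}}

```text
t: 26.02
ee_pos: [0.6509, 0.1473, 0.0882]
orientation: [-0.645, -0.29, 0.291, 0.645]
wrist_force: [-10.9, -6.4, 12.9]
width: 0.099
```

>>> {"fn": "play_rows", "kwargs": {
  "targets": [0,0,0,0,0,0,0,0,0,0,0,0,0,0,0,0,0,0,0,0,0,0,0,0,0,0,0,0,0,0],
  "claw": 45
}}

```text
t: 26.43
ee_pos: [0.6521, 0.149, 0.0861]
orientation: [-0.644, -0.291, 0.29, 0.645]
wrist_force: [-0.1, 0.1, -0.2]
width: 0.451
```

>>> {"fn": "play_rows", "kwargs": {
  "targets": [0,-4,0,0,0,0,0,-10,0,0,0,0,0,-16,0,0,0,0,0,-20,0,0,0,0,0,-20,0,0,0,0]
}}

```text
t: 26.85
ee_pos: [0.6515, 0.1481, 0.1571]
orientation: [0.645, 0.29, -0.29, -0.645]
wrist_force: [0.8, 0.1, -0.2]
width: 0.453
```

>>> {"fn": "play_rows", "kwargs": {
  "targets": [0,-16,0,0,0,0,0,-10,0,0,0,0,0,-5,0,0,0,0,0,0,0,0,0,0,0,0,0,0,0,0]
}}

```text
t: 27.27
ee_pos: [0.6512, 0.1482, 0.1863]
orientation: [-0.645, -0.29, 0.291, 0.645]
wrist_force: [-0.4, -0.1, -0.3]
width: 0.449
```

```bash
python3 - <<'E'
from h import *
print(pose()[0]);cnt('c21')
w=env.get_image("wrist");a=env.get_image("scene");b=env.get_image("side")
o=np.vstack([np.hstack([cv2.resize(a[135:255,255:365],(385,420)),cv2.resize(b[255:375,230:340],(385,420))])])
cv2.imwrite("pics/f1.png",o[:,:,::-1]);cv2.imwrite("pics/f1w.png",w[:,:,::-1])
E
```

```text
[ 0.65122669  0.14815826  0.1863438  48.50392748]
th 0.485 F [-0.4 -0.1 -0.3] t 27.27 tray px 92 [([284.0, 232.0], 92)] bin profile rear->mouth [0, 0, 0, 0, 0, 0, 0, 0, 3, 7, 9, 9, 8, 0, 0, 0, 0, 0, 0, 0, 0, 0, 0]
```

View pics/f1.png

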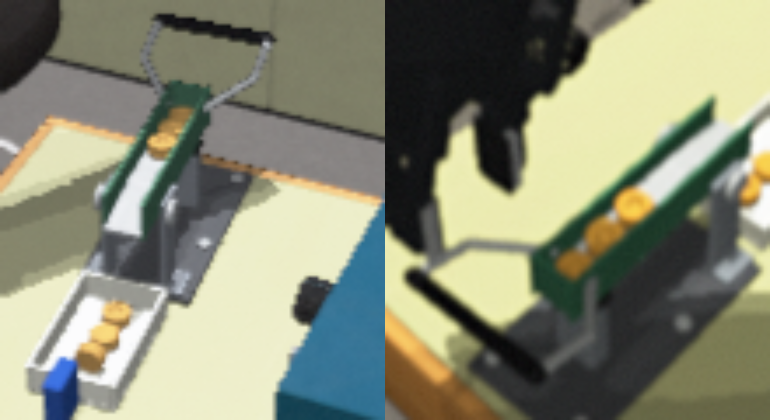

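Three blanks are in the tray at (117,314), (104,335) and (90,357), and three are in the rear of the bin. To check it is level, I'll compare the bin's image position with the first picture.

```bash
python3 - <<'E'
from h import *
a0=cv2.imread("pics/scene0.png");a=env.get_image("scene")[:,:,::-1];cv2.imwrite("pics/scF.png",a)
s0=cv2.imread("pics/side0.png");s=env.get_image("side")[:,:,::-1]
def ecc(A,B,r):
    x,y,w,h=r;g=lambda i:cv2.cvtColor(np.ascontiguousarray(i[y:y+h,x:x+w]),cv2.COLOR_BGR2GRAY)
    wm=np.eye(2,3,dtype=np.float32);cc,wm=cv2.findTransformECC(g(A),g(B),wm,cv2.MOTION_TRANSLATION,(3,200,1e-6),None,1);return round(cc,3),wm[:,2].round(2)
print("scene handle",ecc(a0,a,(295,135,45,22)),"side handle bar",ecc(s0,s,(232,325,48,45)),"scene tally/valve/pot",ecc(a0,a,(360,370,35,30)),ecc(a0,a,(398,332,22,24)),ecc(a0,a,(382,290,26,24)))
hd=lambda th:np.array([.542,.0222,.07])+np.array([-.659,-.752,0])*(-.165*np.cos(th)+.034*np.sin(th))+[0,0,.165*np.sin(th)+.034*np.cos(th)]
for n in("scene","side"):print(n,"px per 0.01 rad",(proj(n,hd(.01))-proj(n,hd(0))).round(2))
E
```

```text
scene handle (0.802, array([-0.09, -0.08], dtype=float32)) side handle bar (0.909, array([0.07, 0.24], dtype=float32)) scene tally/valve/pot (1.0, array([-0.,  0.], dtype=float32)) (1.0, array([-0.,  0.], dtype=float32)) (1.0, array([ 0.01, -0.  ], dtype=float32))
scene px per 0.01 rad [[-0.03 -0.51]]
side px per 0.01 rad [[ 0.08 -0.74]]
```

```bash
python3 -c "
from cell import env
s=env.sense();print(s['t'],s['wrist_force'].round(1));print(env.job_done())"
```

```text
27.5667 [-0.1 -0.3 -0.6]
the job is handed in; nothing more can be done
None
```

The job is handed in at 27.6 s of the 72 s allowed. The white tray is under the bin's mouth with its blue grip pointing away, and about 3 mm from the catch spot as I measured it.

- **Tilting:** I raised the handle in small steps. Blanks 1, 2 and 3 slid off at about 0.25, 0.33 and 0.39 rad. I held at 0.39 until the third had dropped, then lowered the bin along its arc, released the handle and moved up clear.
- **Blanks:** The last pictures show three in the tray and three at the rear of the bin. The fingers only ever held the tray's grip and the handle bar.
- **Bin level:** The handle bar is back where it was in the first pictures, to within about 0.003 rad.
- **Tally counter, pot and valve:** They have not moved in the scene picture (0.01 px at most).
- **Disagreement:** With the bin back on its rest, the gripper position worked out to 0.015 rad above level, with up to 29 N vertical at the wrist. I put this down to the bar slipping about 2.5 mm in the pads, because both cameras showed the bin level after release.

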